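# Hold the hand press level on a freshly glued test tile

### The job

A glaze test tile has just been glued to its wooden sample block and lies in the hand press, whose lever is locked up by a T-handled pin that snaps into a bush on top of the hub. Pull the lock pin straight up out of its bush and lay it on the bare table, not touching the press; then bring the lever down by its ball knob until the lever is level, where the sprung foot bears on the tile with the right force, but no farther, and keep it there while the glue grabs: finish while still holding the lever level, do not let go. Do not shift the tile on its block or disturb the bottle, the seal stamp and the tin.

Things in the scene. Friction and masses are not known exactly. Their poses are not given: they have to be found in the camera images.
- press: small grey cast-iron hand press, fixed to the table. Origin on the table under the vertical ram axis; x axis points from the ram to the column at the back (away from the lever's knob), z up. Base plate 165 x 112 mm from x=-60 to x=+105 mm, 14 mm thick; column and hub at the back
- pivot (a point): lever's pivot, on the hub's axis, at x=+60, y=0, z=140 mm in the press's frame; the lever turns about the press's y axis. The pin stops it from going down; with the pin out a return spring keeps it raised
- bush (a point): centre of the top of the round lock-pin bush, 24 mm across, above the hub at x=+60, y=0, z=198 mm in the press's frame; the highest fixed part of the press
- foot (a point): centre of the underside of the press's spring-loaded foot, 38 mm round, rubber faced. It meets the tile's top (32 mm above the table) when the lever is about 0.14 rad above level; from there on its spring is squeezed and presses the tile, about 24 N at level
- press_lever (a joint): lever angle in rad: 0 = raised (knob end 0.50 rad above level, where the pin locks it and the spring returns it), grows as the knob goes down, 0.50 = level, hard stop at 0.72. With the pin in it only has about 0.1 rad of play. Pushing down at the knob takes about 4 N at first and about 14 N at level.
- knob (a point): centre of the lever's black ball knob, 34 mm in diameter, 150 mm from the pivot, free all round. Raised: at x=-72 mm, z=212 mm in the press's frame; level: at x=-90 mm, z=140 mm (the same height as the pivot). It moves on a circle about the pivot in the press's xz plane.
- lock_pin: loose steel T-handled lock pin, upright in the bush. Origin at the shoulder that rests on the bush's top, z along the pin upward. Shaft 10 mm in diameter, 42 mm long below the shoulder with a groove and a rounded tip on which it cannot stand; spring balls in the bush hold it by the groove, so it takes some 10 to 20 N of straight upward pull to snap it out; it must rise 45 mm to be clear.
- pin_handle (a point): centre of the pin's T-handle, 26 mm above the shoulder: a bar 42 mm long along its y axis, 12 mm thick along its x axis, 16 mm high; below it a round neck.
- tile: brown glaze test tile 50 x 50 x 8 mm, loose on the block under the foot, origin at the centre of its underside, 24 mm above the table
- block: wooden sample block 58 x 58 x 10 mm, in the corner angles of the press's base, origin at the centre of its underside
- bottle: bystander: small stoneware bottle 51 mm wide, 70 mm high, origin under its centre
- seal: bystander: wooden seal stamp 26 mm wide, 53 mm high, standing, origin under its centre
- tin: bystander: oxide tin with a blue lid, 64 mm wide, 72 mm high, origin under its centre

How it is judged:
On the way, in this order (a step that is already met when the one before it is completed fails the run):
1. the lock pin is drawn up clear of its bush (z of lock_pin in the frame of press above 0.241 m), for 0.1 s.
2. the lock pin lies on the table, let go, not touching the press (height (world z) of lock_pin below 0.035 m and linear speed of lock_pin below 0.05 m/s and contact force between each of the fingers, press and lock_pin below 0.05 N), for 0.3 s.
At the end, for the whole second after the job is handed in: the fingers hold the lever down within 0.07 rad of level (0.43 to 0.57), pushing with more than 3 N, the foot presses the tile with more than 12 N, the tile is still centred on its block within 9 mm, and the lock pin lies still on the table, touching neither press nor robot (value of joint press_lever between 0.43 and 0.57 rad and contact force between press and tile above 12 N and contact force between the fingers and press above 3 N and height (world z) of lock_pin below 0.035 m and linear speed of lock_pin below 0.05 m/s and contact force between each of press, the arm and lock_pin below 0.05 N and horizontal distance between tile and block below 0.009 m and z of tile in the frame of press below 0.027 m); the arm keeps its last pose, push and grip.
It fails at once if the lever is pushed more than 0.12 rad below level (the tile is overpressed) (value of joint press_lever above 0.62 rad).
It fails at once if a bystander is moved more than 20 mm (distance of any of bottle, seal, tin from where it was at the start of the episode above 0.02 m).
It fails at once if the tile or the block is moved more than 10 mm (distance of any of tile, block from where it was at the start of the episode above 0.01 m).
It also fails if it takes over 61 s, if anything falls off the work surface, if the arm or the gripper's body presses on something with over 40 N, if the wrist force passes 120 N, or if a joint passes its speed limit or range.

### The arm

A 6-joint arm with a two-finger parallel gripper is mounted at the origin on the work surface; the furniture and walls round the work are solid. World frame = base frame: x ahead of the robot, y to its left, z up, the work surface at z = 0. Lengths are in m, angles in rad, forces in N, time in s.
With the tool pointing down it reaches from about 0.425 to 1.125 m from the base axis. Payload 14.9 kg.
Tool frame: the origin (TCP) lies on the centre line of the jaws, within the pads' length; the fingertips stand 25 mm ahead of it and the grasp point (between the pads) lies 6 mm ahead of it; z points along the fingers, y is the line along which they close (so a half turn about z gives the same grasp; the last joint's range is limited). The gripper opens to 91 mm and grips with 3 to 60 N. Pads are 32 mm wide; open, the fingers measure 118 mm over their backs; the gripper's body (76 mm by 178 mm) begins 60 mm behind the grasp point.
Start: joints at [1.263, 0.379, 1.734, -0, 1.028, -0.033], TCP at [0.19, 0.674, 0.239] pointing down, gripper open.
Joint ranges: [-2.77, 2.77], [-0.74, 2.19], [0, 2.66], [-1.06, 4.2], [0.31, 2.87], [-3.08, 3.08]. Speed limits (rad/s): [1.89, 1.89, 2.39, 3.14, 3.14, 3.14].

### API

Orientations are given as a unit quaternion [w, x, y, z].
In Python, from station import * gives the robot as it stands. Calls block until the motion is done:
- movep(position, orientation): joint-space move of the TCP to a pose.
- move_l(position, attitude=None, rate=0.15, threshold=None): straight line of the TCP; attitude=None keeps the orientation; rate is the mean speed in m/s. With threshold (N) it stops when the force on the tool has changed by that much, and returns True; else False.
- goto_joints(angles): joint-space move.
- command_gripper(opening, force=None): opening from 0.0 (shut) to 1.0 (fully open); force is the grip in N (None keeps the last); returns when the fingers have stopped.
- pause(seconds).
- ik(position, orientation): joint angles nearest the present ones, or None.
- capture(name): name is "scene" or "top" or "wrist"; returns (picture, depth): 384x512x3 uint8, red, green, blue; 384x512 float32, m along the optical axis (not along the pixel's ray), 0 where there is no reading.
- camera_model(name): a dict with "fx", "fy", "cx", "cy" (pixels), "view" (4x4, takes a point from world to camera coordinates); the wrist camera has in their place "T_tool_cam" (4x4, takes a point from camera to tool coordinates, whose origin is the TCP and whose axes are the flange's). Camera axes: x right, y down, z forward; pixel columns grow to the right and rows downward; lengths in m; the calibration is good to about 2 mm. A picture is of the moment at which its call begins: read the wrist's pose just before it. camera_model takes no time and is no camera call.
A pose or a line that the arm cannot do raises PlanningError and nothing moves.
- job_done(): hands the job in; it is judged then, once.
Trained networks look in the newest picture that a camera, given by its name, has taken for a name from the list of things; names that differ only in an ending like _2 or _b are one class to them, and where a whole thing is asked for, a point or a joint stands for the part that bears it (a point fixed in the world has none). Each returns a list of dicts, best first, with "conf" (0 to 1); they miss things now and then, are a little off and sometimes report something else, mostly with a low value. They report only what shows in the picture. A call takes as long as a camera call.
- silhouettes(camera, thing): "mask" (384x512 bool, what is visible of it).
- mark_of(camera, thing): "at" ([x, y, z] in m, in world coordinates, good to about 4 mm: a listed point, or the origin of a listed thing).
Readings, each from a call of its own:
- read_clock(): time.
- read_joints(): joint angles.
- read_qd(): joint speeds.
- read_joint_torque(): joint torques, N m.
- read_ee_pos(): TCP position.
- read_tool_rot(): TCP orientation.
- read_wrist_force(): force on the tool from outside, world axes, zero at the start.
- read_moment(): the same for the moment, N m.
- read_opening(): opening from 0.0 (shut) to 1.0 (fully open).
- read_finger_force(): force on a finger pad.
Only numpy, scipy, OpenCV 4.12 (cv2) and the standard library are available. Lean on these libraries where they do the work, as an engineer would, in place of code of your own. Each camera call takes 0.05 s, during which the arm holds its last target. There are 200 camera calls.

## Working session

There is one attempt and no reset: what is moved stays moved. The work goes in short steps, each a Python script; the robot and the scene stay as the last script left them, time stands still between calls to the robot, and variables do not carry over. Pictures are saved under pics/ and viewed, at most 10 in all, crops included, and the job is handed in when it is done.

```bash
mkdir -p pics; ls; python3 - <<'E'
from station import *
import cv2,numpy as np
for c in ["scene","top"]:
    p,d=capture(c); cv2.imwrite(f"pics/{c}0.png",p[:,:,::-1])
    for t in ["press","pivot","bush","knob","foot","lock_pin","pin_handle","tile","block","bottle","seal","tin"]:
        print(c,t,[(np.round(r["at"],4).tolist(),round(r["conf"],2)) for r in mark_of(c,t)[:2]])
print(read_clock(),read_ee_pos(),read_tool_rot())
E
```

```text
pics
scene press []
scene pivot [([0.5574, 0.2973, 0.1446], 0.98), ([0.5627, 0.5478, 0.0007], 0.26)]
scene bush [([0.5632, 0.2999, 0.197], 0.7)]
scene knob []
scene foot []
scene lock_pin [([0.5622, 0.2962, 0.2037], 0.5)]
scene pin_handle [([0.561, 0.2943, 0.2238], 0.67)]
scene tile []
scene block []
scene bottle [([0.4641, 0.5369, -0.0005], 0.86)]
scene seal [([0.5647, 0.552, 0.0004], 0.44)]
scene tin [([0.6395, 0.0198, 0.0011], 0.56)]
top press [([0.4349, 0.2589, 0.2094], 0.71), ([0.5065, 0.2791, 0.003], 0.59)]
top pivot [([0.5601, 0.2939, 0.1401], 0.96)]
top bush [([0.5627, 0.2967, 0.1974], 0.76)]
top knob [([0.4348, 0.2621, 0.2112], 0.96)]
top foot [([0.5639, 0.5457, -0.0031], 0.19)]
top lock_pin [([0.5601, 0.3034, 0.1962], 0.64)]
top pin_handle [([0.5606, 0.2993, 0.224], 0.6), ([0.6462, 0.019, 0.002], 0.44)]
top tile [([0.506, 0.2785, 0.0276], 0.63), ([0.5611, 0.544, -0.0035], 0.19)]
top block [([0.5029, 0.2813, 0.0036], 0.71), ([0.4997, 0.2842, 0.0121], 0.62)]
top bottle [([0.4642, 0.538, -0.0004], 0.76)]
top seal [([0.5627, 0.5482, -0.0014], 0.58), ([0.5074, 0.2752, 0.0253], 0.36)]
top tin [([0.6465, 0.0223, 0.0029], 0.86)]
1.3 [0.18995493 0.6737457  0.23894999] [3.57803763e-06 1.36979168e-01 9.90573928e-01 8.36463076e-06]
```

View pics/scene0.png

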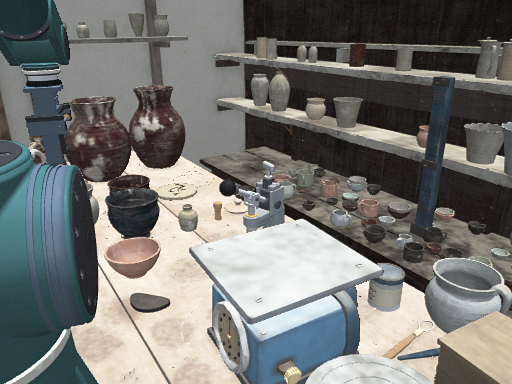

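View pics/top0.png

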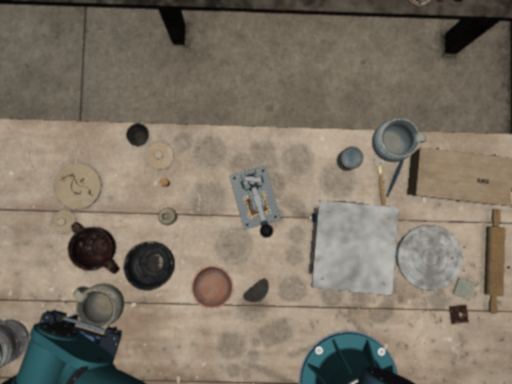

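```bash
python3 - <<'E'
from station import *
import cv2,numpy as np
m=camera_model("top");print(m)
p,d=capture("top"); V=np.linalg.inv(m["view"])
v,u=np.mgrid[:384,:512]
P=np.stack([(u-m["cx"])/m["fx"]*d,(v-m["cy"])/m["fy"]*d,d],-1)@V[:3,:3].T+V[:3,3]
for t in ["lock_pin","knob","press"]:
    for r in silhouettes("top",t)[:2]:
        k=r["mask"]&(d>0);q=P[k];print(t,r["conf"],k.sum(),np.median(q,0),q.min(0),q.max(0))
k=(d>0)&(np.hypot(P[...,0]-.561,P[...,1]-.297)<.035)&(P[...,2]>.222)
q=P[k];c=q.mean(0);w,E=np.linalg.eigh(np.cov(q[:,:2].T));print("handle",k.sum(),c,E[:,1],w,np.ptp((q[:,:2]-c[:2])@E,axis=0),q[:,2].max())
# higher things nearby
print("tall>0.25",P[(d>0)&(P[...,2]>.25)][:5])
cr=cv2.resize(p[:,:,::-1],None,fx=1,fy=1)
E
```

```text
{'fx': 464.53424944227726, 'fy': 464.53424944227726, 'cx': 253.4584216926604, 'cy': 188.3645437229096, 'view': array([[ 0.02672987, -0.99946271,  0.01896851,  0.27310583],
       [-0.99800969, -0.02776557, -0.05661925,  0.55767489],
       [ 0.0571155 , -0.01741734, -0.99821564,  1.34743639],
       [ 0.        ,  0.        ,  0.        ,  1.        ]])}
knob 0.55 409 [0.46779544 0.27028138 0.19461422] [ 0.41841373  0.23003672 -0.004847  ] [0.54998037 0.29978926 0.23376274]
press 0.88 1948 [0.51725979 0.27992182 0.01824462] [ 0.42073153  0.21093636 -0.00614674] [0.61420595 0.35498422 0.23376274]
handle 83 [0.55978174 0.29539575 0.23073303] [0.09516049 0.99546194] [1.24735696e-05 1.37138689e-04] [0.0121993  0.04037392] 0.23520931499054787
tall>0.25 [[0.24748409 0.73775853 0.30746371]
 [0.24762858 0.73535771 0.30790641]
 [0.24593055 0.73641361 0.29962568]
 [0.24589447 0.73433542 0.29921169]
 [0.24605701 0.73188671 0.2997383 ]]
```

The scene view shows the press with the upright T-pin (~268,165) and black knob (~228,187). The top view shows the press at (255,195), knob at (266,230), bottle at (168,215), seal at (165,182) and tin at (350,158). There is bare table left of the press, around (205,150). Next I'll refine with the wrist camera.

```bash
cat > h.py <<'E'
from station import *
import numpy as np, cv2
from scipy.spatial.transform import Rotation as R
def quat(M): return np.roll(R.from_matrix(M).as_quat(),1)
def rot(q): return R.from_quat(np.roll(q,-1)).as_matrix()
def att(ydir, z=(0,0,-1)):
    "attitude with tool z along z and jaws closing along ydir; sign with the smaller last-joint angle change is left to the caller"
    z=np.array(z,float)/np.linalg.norm(z); y=np.array(ydir,float); y-=z*(y@z); y/=np.linalg.norm(y)
    return quat(np.column_stack([np.cross(y,z),y,z]))
def best(pos,ydir,z=(0,0,-1)):
    c=[]
    for s in (1,-1):
        q=att(s*np.array(ydir,float),z); j=ik(pos,q)
        if j is not None: c.append((abs(j[5]),s,q,j))
    return min(c,key=lambda a:a[0])[2:]
def cloud(cam):
    if cam=="wrist":
        p0,q0=read_ee_pos(),read_tool_rot(); pic,d=capture(cam); m=camera_model(cam)
        T=np.eye(4);T[:3,:3]=rot(q0);T[:3,3]=p0;T=T@m["T_tool_cam"]
    else:
        pic,d=capture(cam); m=camera_model(cam); T=np.linalg.inv(m["view"])
    v,u=np.mgrid[:384,:512]
    P=np.stack([(u-m["cx"])/m["fx"]*d,(v-m["cy"])/m["fy"]*d,d],-1)@T[:3,:3].T+T[:3,3]
    P[d<=0]=np.nan
    return pic,P
E
python3 - <<'E'
from h import *
p=read_ee_pos(); move_l([p[0],p[1],.38],rate=.3)
print(camera_model("wrist")["T_tool_cam"].round(3).tolist())
pos=[.53,.288,.40]; q,j=best(pos,[.995,-.095,0]); print(j)
movep(pos,q)
pic,P=cloud("wrist"); cv2.imwrite("pics/w1.png",pic[:,:,::-1])
for t in ["bush","pivot","knob","lock_pin","pin_handle","tile","block","press"]:
    print(t,[(np.round(r["at"],4).tolist(),round(r["conf"],2)) for r in mark_of("wrist",t)[:2]])
k=(np.hypot(P[...,0]-.561,P[...,1]-.297)<.035)&(P[...,2]>.224)
q=P[k];c=np.median(q,0);w,E=np.linalg.eigh(np.cov(q[:,:2].T));mid=((q[:,:2]@E).max(0)+(q[:,:2]@E).min(0))/2@E.T
print("handle",k.sum(),c,mid,E[:,1],np.ptp(q[:,:2]@E,axis=0),q[:,2].max())
k=(np.hypot(P[...,0]-.435,P[...,1]-.262)<.022)&(P[...,2]>.205)
q=P[k]; 
if len(q)>20:
    s=np.linalg.lstsq(np.c_[2*q,np.ones(len(q))],(q**2).sum(1),rcond=None)[0];print("knob",len(q),s[:3],np.sqrt(s[3]+s[:3]@s[:3]),q.min(0),q.max(0))
print(read_clock())
E
```

```text
[[-0.0, -0.968, -0.252, 0.071], [1.0, -0.0, -0.001, 0.001], [0.0, -0.252, 0.968, -0.146], [0.0, 0.0, 0.0, 1.0]]
[ 4.59121737e-01  7.31678653e-02  1.80765117e+00 -4.44089210e-16
  1.26077362e+00  5.54310578e-01]
bush [([0.5596, 0.2975, 0.2032], 0.58)]
pivot [([0.5635, 0.3, 0.1414], 0.8), ([0.5018, 0.2824, -0.0009], 0.74)]
knob [([0.4387, 0.2587, 0.2124], 0.69)]
lock_pin [([0.5652, 0.2954, 0.2002], 0.66), ([0.5077, 0.2811, 0.0211], 0.52)]
pin_handle [([0.5605, 0.2953, 0.2243], 0.97)]
tile [([0.5076, 0.2797, 0.0209], 0.86)]
block [([0.5029, 0.2767, 0.05], 0.75), ([0.5034, 0.2825, 0.0163], 0.6)]
press [([0.5039, 0.2803, -0.0038], 0.81)]
handle 31771 [0.56616458 0.31273994 0.47854593] [0.55850914 0.30131729] [-0.9675213   0.25278949] [0.05533463 0.06095677] 0.49987162393591755
knob 655 [0.43668945 0.26032742 0.21150935] 0.017372339738907394 [0.42058282 0.24410895 0.20567875] [0.4568371  0.2768478  0.22961957]
4.4333
```

View pics/w1.png

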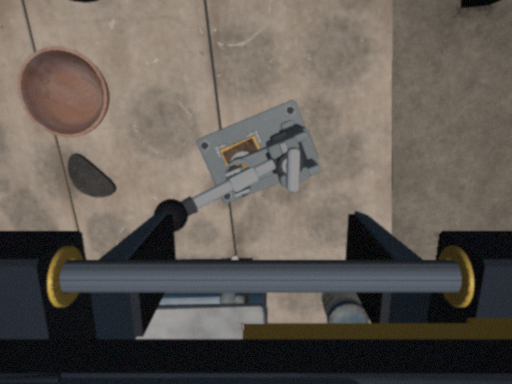

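The wrist view shows the knob at (173,214), the handle bar at (292,170) and the tile under the foot at (238,150). Everything agrees with a press yaw of about 0.28 rad. Next: grasp the pin.

```bash
python3 - <<'E'
from h import *
pic,P=cloud("wrist")
k=(np.hypot(P[...,0]-.561,P[...,1]-.297)<.035)&(P[...,2]>.224)&(P[...,2]<.25)
q=P[k];w,E=np.linalg.eigh(np.cov(q[:,:2].T));b=q[:,:2]@E;mid=(np.percentile(b,98,axis=0)+np.percentile(b,2,axis=0))/2@E.T
print("handle",k.sum(),mid,E[:,1],np.ptp(b,axis=0),np.median(q[:,2]))
c=mid; e=E[:,0]
if abs(c[0]-.5605)>.006 or abs(c[1]-.296)>.007: raise SystemExit("check")
q,j=best([*c,.30],[e[0],e[1],0])
movep([*c,.30],q); command_gripper(.6)
print(move_l([*c,.231],rate=.1,threshold=8), read_ee_pos())
command_gripper(0,45); print(read_opening(),read_finger_force(),read_wrist_force())
move_l([*c,.31],rate=.06)
print(read_opening(),read_finger_force(),read_wrist_force(),read_ee_pos(),read_clock())
pic,P=cloud("scene"); cv2.imwrite("pics/s2.png",cv2.resize(pic[110:250,180:340,::-1],None,fx=4,fy=4))
print([(r["at"],r["conf"]) for r in mark_of("scene","lock_pin")[:2]])
E
```

```text
handle 558 [0.56171027 0.29853756] [0.09563694 0.99541628] [0.01214404 0.04132146] 0.23204107605036844
False [0.562057   0.29869981 0.23151552]
0.12785157799983976 45.000298619270325 [-0.48570714 -0.07841452  0.40781914]
0.13075498985620673 44.999783635139465 [-0.69789054  0.91950382 -1.09617151] [0.5615636  0.29848619 0.30956847] 8.7333
[([0.5587, 0.2953, 0.2771], 0.67)]
```

View pics/s2.png

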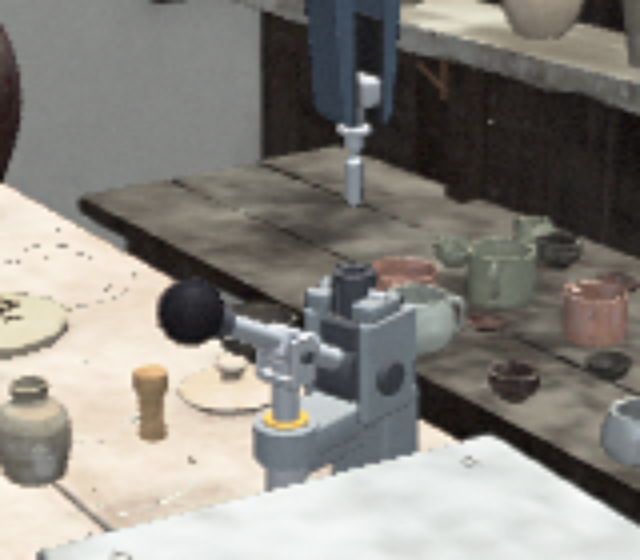

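The crop shows the pin held upright at (352,150), clear of the bush at (355,285). Next I'll lay it on bare table left of the press, tilted toward +x.

```bash
python3 - <<'E'
from h import *
a=np.radians(40); z=np.array([np.sin(a),0,-np.cos(a)])
p=read_ee_pos(); move_l([p[0],p[1],.36],rate=.25)
up=np.array([.57,.43,.22]); q,j=best(up,[0,1,0],z); print(j)
movep(up,q); print(read_opening(),read_clock())
print(move_l([.57,.43,.064],rate=.1,threshold=5),read_ee_pos(),read_wrist_force())
command_gripper(.65); pause(.5)
b=read_ee_pos(); move_l(b-.12*z,rate=.2); pause(.2)
pic,P=cloud("wrist"); cv2.imwrite("pics/w3.png",pic[:,:,::-1])
print([(r["at"],r["conf"]) for r in mark_of("wrist","lock_pin")[:2]],[(r["at"],r["conf"]) for r in mark_of("wrist","pin_handle")[:2]],read_clock())
E
```

```text
[ 0.76610746  0.32136768  1.98036681 -1.04077332  0.54280397  0.03504188]
0.12625898851075834 10.1583Traceback (most recent call last):
  File "<stdin>", line 6, in <module>
station.PlanningError: the arm cannot follow that straight line within its joint ranges
```

```bash
python3 - <<'E'
from h import *
for deg in (25,32,40):
  a=np.radians(deg)
  for az in (0,15,30,-15):
    f=np.radians(az); z=np.array([np.sin(a)*np.cos(f),np.sin(a)*np.sin(f),-np.cos(a)])
    for x in (.55,.6):
        r=[]
        for h in (.22,.066):
            try: r.append(np.round(best([x,.43,h],[-np.sin(f),np.cos(f),0],z)[1],2).tolist())
            except ValueError: r.append(None)
        print(deg,az,x,r)
E
```

```text
25 0 0.55 [[0.73, 0.31, 1.92, -0.49, 0.64, -0.48], [0.73, 0.54, 1.94, -0.75, 0.43, -0.19]]
25 0 0.6 [[0.68, 0.36, 1.84, -0.46, 0.64, -0.56], [0.68, 0.58, 1.87, -0.68, 0.43, -0.3]]
25 15 0.55 [[0.69, 0.29, 1.95, -0.35, 0.53, -0.87], None]
25 15 0.6 [[0.64, 0.34, 1.87, -0.31, 0.54, -0.95], [0.64, 0.57, 1.9, -0.54, 0.31, -0.71]]
25 30 0.55 [[0.65, 0.27, 1.97, -0.12, 0.47, -1.35], None]
25 30 0.6 [[0.6, 0.33, 1.89, -0.07, 0.49, -1.44], None]
25 -15 0.55 [[0.76, 0.34, 1.88, -0.55, 0.76, -0.18], [0.76, 0.56, 1.9, -0.74, 0.56, 0.06]]
25 -15 0.6 [[0.71, 0.39, 1.8, -0.53, 0.76, -0.25], [0.71, 0.61, 1.82, -0.7, 0.57, -0.03]]
32 0 0.55 [[0.76, 0.3, 1.96, -0.73, 0.58, -0.25], None]
32 0 0.6 [[0.7, 0.35, 1.89, -0.69, 0.57, -0.34], [0.7, 0.58, 1.91, -1.06, 0.4, 0.07]]
32 15 0.55 [[0.71, 0.27, 2.0, -0.6, 0.42, -0.63], None]
32 15 0.6 [[0.66, 0.33, 1.93, -0.53, 0.42, -0.74], None]
32 30 0.55 [[0.65, 0.25, 2.03, -0.22, 0.31, -1.25], None]
32 30 0.6 [[0.6, 0.31, 1.95, -0.13, 0.33, -1.38], None]
32 -15 0.55 [[0.79, 0.34, 1.91, -0.75, 0.74, 0.01], [0.79, 0.57, 1.92, -0.99, 0.58, 0.32]]
32 -15 0.6 [[0.74, 0.39, 1.84, -0.73, 0.73, -0.06], [0.74, 0.61, 1.85, -0.96, 0.57, 0.23]]
40 0 0.55 [[0.79, 0.3, 2.01, -1.05, 0.55, 0.07], None]
40 0 0.6 [[0.73, 0.35, 1.94, -1.02, 0.53, -0.01], None]
40 15 0.55 [[0.73, 0.26, 2.06, -1.05, 0.34, -0.18], None]
40 15 0.6 [[0.68, 0.32, 1.99, -0.97, 0.32, -0.3], None]
40 30 0.55 [None, None]
40 30 0.6 [None, None]
40 -15 0.55 [[0.83, 0.35, 1.94, -0.98, 0.76, 0.23], None]
40 -15 0.6 [[0.77, 0.4, 1.87, -0.97, 0.73, 0.17], None]
```

```bash
python3 - <<'E'
from h import *
a=np.radians(25); z=np.array([np.sin(a),0,-np.cos(a)])
up=np.array([.59,.43,.20]); q,j=best(up,[0,1,0],z)
movep(up,q); print(read_opening(),read_clock())
print(move_l([.59,.43,.0735],rate=.1,threshold=5),read_ee_pos(),read_wrist_force())
command_gripper(.65); pause(.5)
b=read_ee_pos(); move_l(b-.12*z,rate=.2); pause(.2)
pic,P=cloud("wrist"); cv2.imwrite("pics/w3.png",pic[:,:,::-1])
print([(r["at"],r["conf"]) for r in mark_of("wrist","lock_pin")[:2]],[(r["at"],r["conf"]) for r in mark_of("wrist","pin_handle")[:2]],read_clock())
E
```

```text
0.12656077799456067 10.75
False [0.59030894 0.4302682  0.07421533] [-0.06682041  0.29577599 -1.04101985]
[([0.5838, 0.4344, 0.0184], 0.68)] [([0.5558, 0.4337, 0.022], 0.88), ([0.5079, 0.2784, 0.0232], 0.43)] 14.6167
```

View pics/w3.png

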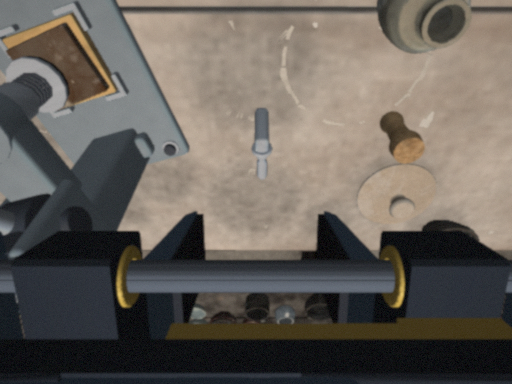

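The wrist view shows the pin lying on bare table at (262,145), clear of the press (corner at 185,150) and the seal (400,135). Next: grip the knob and bring the lever down along its arc.

```bash
python3 - <<'E'
from h import *
yaw=.284; d=np.array([np.cos(yaw),np.sin(yaw),0]); n=np.array([-d[1],d[0],0])
p=read_ee_pos(); move_l([p[0],p[1],.36],rate=.25)
k=np.array([.4367,.2603,.2115])
q,j=best(k+[0,0,.12],n); print(j)
movep(k+[0,0,.12],q)
pic,P=cloud("wrist")
print([(r["at"],r["conf"]) for r in mark_of("wrist","knob")[:2]])
m=(np.hypot(P[...,0]-k[0],P[...,1]-k[1])<.022)&(P[...,2]>.205)&(P[...,2]<.235)
s=P[m]; print(len(s), s.min(0) if len(s) else 0, s.max(0) if len(s) else 0)
print(move_l(k+[0,0,.006],rate=.1,threshold=6),read_ee_pos(),read_wrist_force())
command_gripper(0,55); print(read_opening()*91,read_finger_force(),read_wrist_force(),read_clock())
E
```

```text
[ 4.91671629e-01 -3.94158835e-02  2.04743160e+00 -4.44089210e-16
  1.13357693e+00 -1.36312470e+00]
[([0.4364, 0.2599, 0.2095], 0.84)]
1517 [0.4186348  0.24362577 0.20550075] [0.45852545 0.2766693  0.23096754]
False [0.4370381  0.26048969 0.21809301] [-0.70079259  0.06262243  0.15893719]
31.54325348865276 55.00085413455963 [ 1.72267457 -4.72686319  3.03302827] 18.2417
```

```bash
python3 - <<'E'
from h import *
yaw=.284; d=np.array([np.cos(yaw),np.sin(yaw),0]); L=.15
p0=read_ee_pos()
for t in np.arange(.05,.4501,.05):
    a=.5-t
    off=-L*(np.cos(a)-np.cos(.5))*d+np.array([0,0,L*(np.sin(a)-np.sin(.5))])
    move_l(p0+off,rate=.05)
    print(round(t,2),np.round(read_wrist_force(),1),round(read_opening()*91,1))
print(read_ee_pos()-p0,read_clock())
for c in ("scene","top"):
    pic,P=cloud(c); 
    if c=="scene": cv2.imwrite("pics/s4.png",cv2.resize(pic[130:250,180:340,::-1],None,fx=4,fy=4))
    for t in ("knob","foot","pivot","tile","lock_pin"): print(c,t,[(np.round(r["at"],4).tolist(),round(r["conf"],2)) for r in mark_of(c,t)[:1]])
E
```

```text
0.05 [ 0.1 -3.8  4.2] 31.3
0.1 [-0.2 -4.5  6.9] 31.7
0.15 [ 0.8 -5.6  4.9] 31.7
0.2 [-0.1 -5.1  5.4] 31.7
0.25 [ 0.8 -5.6  4.7] 31.8
0.3 [ 0.9 -6.   5.3] 31.7
0.35 [ 0.9 -6.3  5.9] 32.0
0.4 [-0.5 -6.3 10.5] 31.9
0.45 [-0.5 -8.7 12.2] 31.3
[-0.01689642 -0.00503742 -0.06366232] 20.9417
scene knob [([0.414, 0.2562, 0.1514], 0.6)]
scene foot []
scene pivot [([0.5562, 0.4276, 0.0227], 0.74)]
scene tile []
scene lock_pin [([0.6416, 0.0177, 0.0007], 0.63)]
top knob []
top foot [([0.5593, 0.4318, 0.0282], 0.71)]
top pivot [([0.5626, 0.2932, 0.1394], 0.86)]
top tile [([0.5003, 0.2784, 0.0286], 0.62)]
top lock_pin [([0.5807, 0.4319, 0.0146], 0.65)]
```

View pics/s4.png

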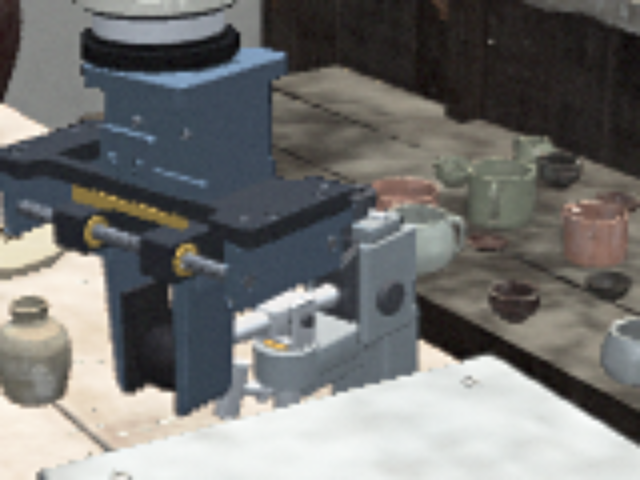

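The crop shows the ball still between the fingers at (150,350). The force step near 0.36–0.40 rad matches the foot meeting the tile. Next: the last 0.05 rad.

```bash
python3 - <<'E'
from h import *
d=np.array([np.cos(.284),np.sin(.284),0]); p=read_ee_pos(); L=.15
move_l(p-L*(1-np.cos(.05))*d-[0,0,L*np.sin(.05)],rate=.03); pause(.3)
print(np.round(read_wrist_force(),1),read_ee_pos(),read_opening()*91,read_finger_force(),read_clock())
pic,P=cloud("scene")
print([(np.round(r["at"],4).tolist(),r["conf"]) for r in mark_of("scene","knob")[:1]])
cv2.imwrite("pics/s5.png",cv2.resize(pic[170:230,200:290,::-1],None,fx=7,fy=7,interpolation=cv2.INTER_CUBIC))
# lever slope: points on the lever rod's visible side (bright grey, near press xz plane)
w=P-np.array([.5605,.2965,0]); n=np.array([-d[1],d[0],0])
x=w@d; y=w@n; z=P[...,2]
for lo,hi in ((-.125,-.105),(-.105,-.085),(-.085,-.065),(-.065,-.045)):
    m=(x>lo)&(x<hi)&(np.abs(y)<.012)&(z>.11)&(z<.2)
    if m.sum()>3: print(lo,m.sum(),np.round(np.nanpercentile(z[m],[5,50,95]),4))
pic,P=cloud("top"); print([(np.round(r["at"],4).tolist(),r["conf"]) for t in("knob","tile") for r in mark_of("top",t)[:1]])
w=P-np.array([.5605,.2965,0]);x=w@d; y=w@n; z=P[...,2]
for lo in np.arange(-.13,-.02,.02):
    m=(x>lo)&(x<lo+.02)&(np.abs(y)<.012)&(z>.11)&(z<.2)
    if m.sum()>3: print("top",lo.round(3),m.sum(),np.round(np.nanpercentile(z[m],[5,50,95]),4))
E
```

```text
[-4.  -7.7 13.8] [0.41988692 0.25492919 0.14741232] 32.00082081323944 55.004096031188965 22.2083
[([0.4144, 0.2566, 0.1434], 0.83)]
-0.105 37 [0.1381 0.144  0.1482]
-0.085 140 [0.1116 0.1275 0.1501]
-0.065 7 [0.1271 0.1501 0.1507]
[]
top -0.13 5 [0.1429 0.1476 0.1511]
top -0.11 38 [0.1422 0.1467 0.1503]
top -0.09 48 [0.1271 0.1493 0.1537]
top -0.07 67 [0.1424 0.1492 0.1531]
top -0.05 67 [0.1219 0.1426 0.1492]
top -0.03 82 [0.1264 0.1643 0.1953]
```

View pics/s5.png

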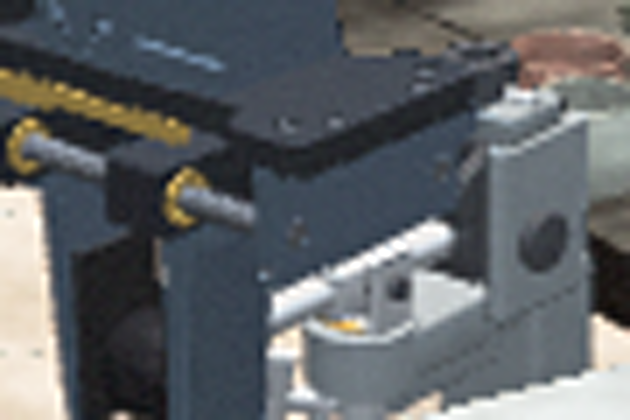

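The crop shows the lever rod level, running from the fingers at (270,310) to the hub at (450,235). The 13.8 N vertical force matches the level value of about 14 N, and the knob reads 0.14 m. Handing in while holding.

```bash
python3 -c "
from station import *
print(job_done())"
```

```text
the job is handed in; nothing more can be done
None
```

The lock pin lies on the bare table clear of the press, and I handed in with the gripper still holding the lever level at about 14 N; the system returned no verdict.

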